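# Let the rack press down on its pawl

## Robot

A 6-joint arm with a two-finger parallel gripper is mounted at the origin on the work surface. World frame = base frame: x ahead of the robot, y to its left, z up, the work surface at z = 0. Lengths are in m, angles in rad, forces in N, time in s.
With the tool pointing down it reaches from about 0.375 to 0.975 m from the base axis. Payload 3.8 kg.
Tool frame: the origin (TCP) lies at the very end of the fingers, on their centre line; the grasp point (between the pads) lies 19 mm behind it; y points along the fingers, x is the direction in which the jaws open and shut, and the axes are right-handed (so a half turn about y gives the same grasp; the last joint's range is limited). The gripper opens to 85 mm and grips with 20 to 120 N. Pads are 22 mm wide; open, the fingers measure 114 mm over their backs; the gripper's body (76 mm by 85 mm) begins 54 mm behind the grasp point. The pads swing forward as they close: fully open they stand 13 mm farther back than shut.
Start: joints at [-1.382, 0.264, 1.604, -0, 1.274, -0.037], TCP at [0.151, -0.658, 0.231] pointing down, gripper open.
Joint ranges: [-2.63, 2.63], [-0.94, 2.18], [0.31, 2.57], [-1.31, 4.45], [0, 2.66], [-2.55, 2.55]. Speed limits (rad/s): [2.57, 2.57, 3.14, 3.14, 3.14, 3.14].

## Interface

Orientations are given as a rotation vector (axis times angle).
In Python, from workcell import bot, cams gives the robot as it stands.
- The arm moves only by the tool play_rows, never from a script. Its argument "motion" is a list of rows, each a list of 2 entries, a list of its own where there are three numbers: the shift along the world's x, y, z normalised to -1 to 1, where 1 is 400 mm, then the turn, a rotation vector about the world's x, y, z normalised to -1 to 1, where 1 is pi/4 rad. In form: [[[tx, ty, tz], [ax, ay, az]], ...]. A call has 1 to 10 rows; each row is the pose to reach, as a shift and turn from the pose commanded when the call began; what a row does not reach only later rows make up. A row lasts 1/8 s, in which the tool goes at most 62.5 mm and 10.7 degrees, less where a joint would pass 70% of its speed; a pose out of reach is approached as far as the arm can. A call with a number of a shift or a turn outside -1 to 1 is refused whole. A call with a gripper value outside its range is refused whole. "gripper" is the closure, from 0 (fully open) to 1 (shut), set as the call begins (left out, the last holds). The fingers move at their own pace and stop on an object; "squeeze" is the grip in N (left out, the last holds). Time passes only in rows, so rows that repeat a pose let the fingers close. It gives the time, the measured TCP pose, the force and the opening at its end, in the units of the state.
- bot.read_state(): the state, without advancing time (a new reading comes with each control period).
- cams.read_camera(name): name is "scene" or "top"; returns (picture, depth): 480x640x3 uint8, red, green, blue; 480x640 float32, m along the optical axis (not along the pixel's ray), 0 where there is no reading.
- cams.calibration(name): a dict with "mtx" (3x3 intrinsics, pixels), "k1" (the pictures are not rectified: a ray, as slopes to the right and down, at radius r is drawn at 1 + k1 r^2 times it, then the intrinsics apply), "R" (3x3) and "t" (3): a world point X has camera coordinates R X + t. Camera axes: x right, y down, z forward; pixel columns grow to the right and rows downward; lengths in m; the calibration is good to about 2 mm. A picture is of the moment at which its call begins. calibration takes no time and is no camera call.
- bot.finish_job(): hands the job in, once; it reports no verdict.
Trained networks look in the newest picture that a camera, given by its name, has taken for a name from the list of things; names that differ only in an ending like _2 or _b are one class to them, and where a whole thing is asked for, a point or a joint stands for the part that bears it (a point fixed in the world has none). Each returns a list of dicts, best first, with "conf" (0 to 1); they miss things now and then, are a little off and sometimes report something else, mostly with a low value. They report only what shows in the picture. A call takes as long as a camera call.
- cams.recognise(camera, label): "xyz" ([x, y, z] in m, in the coordinates of the camera as it stood for that picture, good to about 4 mm: the middle of the surface that is visible of it).
- cams.regions_of(camera, label): "mask" (480x640 bool, what is visible of it).
- cams.mark_of(camera, label): "xyz" ([x, y, z] in m, in the coordinates of the camera as it stood for that picture, good to about 4 mm: a listed point, or the origin of a listed thing).
The state is a dict: "time": time; "q": joint angles; "joint_vel": joint speeds; "joint_torque": joint torques, N m; "tool_pos": TCP position; "tcp_rot": TCP orientation; "wrist_force": force on the tool from outside, world axes, zero at the start; "torque": the same for the moment, N m; "width": opening from 0.0 (shut) to 1.0 (fully open).
Only numpy, scipy, OpenCV 4.12 (cv2) and the standard library are available. Lean on these libraries where they do the work, as an engineer would, in place of code of your own. Each camera call takes 0.05 s, during which the arm holds its last target.

## Task

Two small rack presses on the lacquer bench stand wound up on their ratchets. At the press with the flat black lacquer panel under its plate, lift the ratchet pawl and hold it up while the crank turns back slowly by itself under the plate's weight, until the plate rests on the panel; then let the pawl drop back into the ratchet wheel and let go of it. Leave the other press, with the white bowl under its plate, wound up with its pawl in.

Things in the scene. Friction and masses are not known exactly. Their poses are not given: they have to be found in the camera images.
- pawl_pin (a point): Grip point on the pawl of the press with the black panel: mid-length on a level steel pin, 12 mm thick (end collar 18), 45 mm free length, over the ratchet wheel on the side away from the robot; 215 mm above the table while the pawl is in. Axes then: x along the pin to its free end, y level across it, z up. 40 mm of free air below and to either side (y). A rack bar 60 mm behind it (-x) rises to 260 mm.
- pawl (a joint): Pawl angle, rad. 0 = in the wheel; grows as the pin is lifted, up to 0.65. Clear of the teeth above 0.15 (pin 10 mm up); hold it at about 0.35 (pin 22 mm up). Its pivot is parallel to the pin, 65 mm to the pin's +y side and 8 mm lower, so the pin rises in an arc. Lifting takes 3 to 6 N; let go, it springs back in.
- crank (a joint): Crank angle of that press, rad: 0 = plate resting on the panel; 1 rad lifts the plate 20 mm. Starts at about 2.07 (plate 41 mm above the panel), held by the pawl. With the pawl held up, the plate's weight turns it back to 0 by itself at 0.5 to 0.9 rad/s (a built-in brake slows it), so in 2 to 5 s. If the pawl is let in too early it stops at the next of 12 teeth.
- other_pawl (a joint): Pawl angle, rad, of the other, identical press, with a white bowl under its plate; 0 = in the wheel. Leave it alone.

How it is judged:
On the way, in this order (a step that is already met when the one before it is completed fails the run):
1. the right press's pawl is lifted clear of the wheel (value of joint pawl above 0.17 rad and value of joint crank above 0.3 rad), for 0.3 s.
2. the crank has turned back and the plate rests on the panel (value of joint crank below 0.12 rad), for 0.2 s.
At the end, for the whole second after the job is handed in: the plate rests on the panel (crank between -0.2 and 0.12 rad), the pawl is back down in the wheel (below 0.12 rad) and so is the other press's pawl (value of joint crank between -0.2 and 0.12 rad and value of joint each of pawl, other_pawl below 0.12 rad); the robot touches nothing.
It fails at once if the other press's pawl is lifted out of its wheel (value of joint other_pawl above 0.12 rad).
It fails at once if the crank is driven or runs back faster than 1.5 rad/s (twice its own slow speed) (velocity of joint crank below -1.5 rad/s).
It also fails if it takes over 35 s, if anything falls off the work surface, if the arm or the gripper's body presses on something with over 40 N, if the wrist force passes 120 N, or if a joint passes its speed limit or range.

## Working session

There is one attempt and no reset: what is moved stays moved. The work goes in short steps, Python scripts to look and compute and a tool call to move; the robot and the scene stay as the last step left them, time stands still between calls to the robot, and variables do not carry over. Pictures are saved under pics/ and viewed, and the job is handed in when it is done.

Besides the shell and the picture viewer there is one more tool, called by a JSON object that holds its "op" and its "data". play_rows: Moves the arm, as the interface text tells. Its arguments: {"type":"object","properties":{"motion":{"type":"array","items":{"type":"array"}},"gripper":{"type":"number"},"squeeze":{"type":"number"}},"required":["motion"]}

```bash
ls; mkdir -p pics; python3 - <<'E'
from workcell import bot,cams
import cv2,numpy as np
print(bot.read_state())
for n in("scene","top"):
    im,d=cams.read_camera(n); cv2.imwrite(f"pics/{n}0.png",im[:,:,::-1])
    c=cams.calibration(n); print(n,c)
    R=np.array(c["R"]);t=np.array(c["t"])
    for l in("pawl_pin","pawl","other_pawl","crank"):
        for f in (cams.mark_of,cams.recognise):
            if f is cams.mark_of and l!="pawl_pin": continue
            try:
                for r in f(n,l): print(l,f.__name__,round(r["conf"],2),np.round(R.T@(np.array(r["xyz"])-t),4), np.round(r["xyz"],3))
            except Exception as e: print(l,e)
E
```

```text
pics
{'time': 0.0, 'q': array([-1.38187698e+00,  2.64742000e-01,  1.60540671e+00, -1.13230570e-05,
        1.27373422e+00, -3.69049510e-02]), 'joint_vel': array([ 0.00057506, -0.00086199, -0.00127567, -0.00062446,  0.00043526,
       -0.00076717]), 'joint_torque': array([ 2.46524023e-04, -5.15122640e+01, -3.67312682e+01, -1.83035431e-04,
        1.31714973e-02, -2.82596773e-07]), 'tool_pos': array([ 0.15098765, -0.65711711,  0.22995191]), 'tcp_rot': array([-1.30606011,  1.04246839, -1.03955254]), 'wrist_force': array([-0.30099994,  0.24325547, -0.11494604]), 'torque': array([ 0.03307593, -0.08934269, -0.00948778]), 'width': 1.0004659460585843}
scene {'mtx': array([[450.02833398,   0.        , 315.00019023],
       [  0.        , 450.02833398, 241.32133882],
       [  0.        ,   0.        ,   1.        ]]), 'k1': -0.0011911789441655617, 'R': array([[-0.3447933 ,  0.93867614,  0.0021646 ],
       [ 0.55973646,  0.20745174, -0.80228354],
       [-0.75353346, -0.27541038, -0.59693923]]), 't': array([ 0.20679231, -0.13839524,  1.2300521 ])}
pawl_pin call 0.64 [0.5582 0.1512 0.2125] [0.
[... 285 characters left out ...]
501.98399291,   0.        , 318.66929382],
       [  0.        , 501.98399291, 237.254457  ],
       [  0.        ,   0.        ,   1.        ]]), 'k1': -0.07946834322247295, 'R': array([[ 0.01649847, -0.99959426,  0.02321883],
       [-0.98959097, -0.01964482, -0.14256157],
       [ 0.14295985, -0.0206251 , -0.98951356]]), 't': array([-0.03823429,  0.57226233,  1.11806573])}
pawl_pin call 0.7 [0.563  0.1504 0.218 ] [-0.174 -0.019  0.98 ]
pawl_pin call 0.57 [0.5278 0.1535 0.2208] [-0.178  0.016  0.972]
pawl call 0.84 [0.5312 0.1516 0.214 ] [-0.176  0.013  0.979]
other_pawl call 0.57 [ 0.5598 -0.1934  0.2132] [ 0.169 -0.008  0.991]
crank call 0.76 [0.4478 0.0742 0.1451] [-0.102  0.107  1.037]
```

View pics/scene0.png

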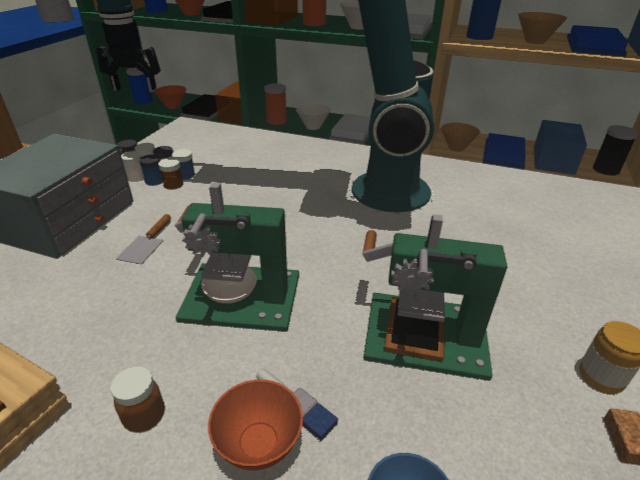

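View pics/top0.png

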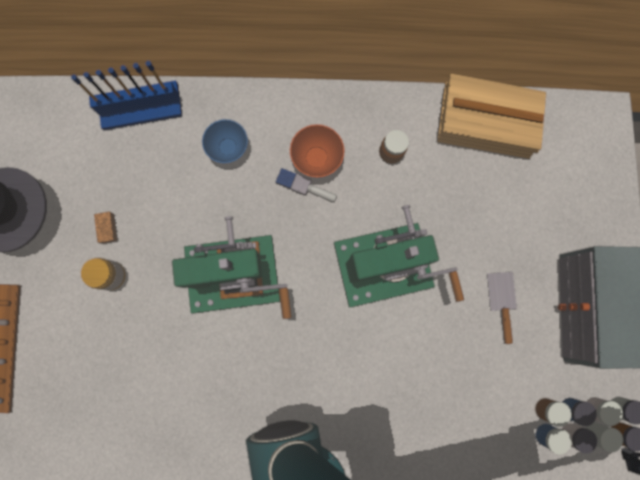

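The black panel press is the one at scene (430,300) and top (230,270), on the robot's left. The bowl press is at scene (240,260) and top (390,265). The pin is the grey bar near top (230,230), pointing away from the robot. I'll zoom in on it.

```bash
cat > h.py <<'E'
from workcell import bot,cams
import cv2,numpy as np
def w(n,u,v,d):
    c=cams.calibration(n);M=c["mtx"];k=c["k1"]
    x=(u-M[0,2])/M[0,0];y=(v-M[1,2])/M[1,1];a=np.array([x,y]);b=a.copy()
    for _ in range(20): b=a/(1+k*(b@b))
    return np.array(c["R"]).T@(np.array([b[0],b[1],1])*d-np.array(c["t"]))
def wz(n,u,v,z):
    p0=w(n,u,v,0.);p1=w(n,u,v,1.); return p0+(p1-p0)*(z-p0[2])/(p1-p0)[2]
E
python3 - <<'E'
from h import *
for n,(x,y,ww,hh) in {"scene":(350,200,160,120),"top":(170,190,120,90)}.items():
    im,d=cams.read_camera(n); s=800//ww if n=="scene" else 6
    cv2.imwrite(f"pics/{n}1.png",cv2.resize(im[y:y+hh,x:x+ww,::-1],None,fx=s,fy=s,interpolation=cv2.INTER_CUBIC))
    R=cams.calibration(n);t=R["t"];R=R["R"]
    for r in cams.mark_of(n,"pawl_pin"): print(n,r["conf"],R.T@(r["xyz"]-t))
    if n=="top":
        for v in range(214,252,3): print(v,[ (u,np.round(w(n,u,v,d[v,u]),3).tolist()) for u in range(226,236,2)])
E
```

```text
scene 0.63 [0.55835997 0.14857074 0.21558519]
top 0.89 [0.55839979 0.15132172 0.21886862]
214 [(226, [0.631, 0.195, 0.002]), (228, [0.631, 0.19, 0.001]), (230, [0.631, 0.185, 0.001]), (232, [0.631, 0.181, 0.001]), (234, [0.631, 0.175, 0.003])]
217 [(226, [0.583, 0.157, 0.224]), (228, [0.583, 0.154, 0.221]), (230, [0.583, 0.15, 0.223]), (232, [0.585, 0.147, 0.216]), (234, [0.623, 0.175, 0.004])]
220 [(226, [0.578, 0.158, 0.22]), (228, [0.578, 0.154, 0.22]), (230, [0.578, 0.15, 0.22]), (232, [0.617, 0.18, 0.0]), (234, [0.616, 0.175, 0.004])]
223 [(226, [0.572, 0.158, 0.218]), (228, [0.572, 0.154, 0.217]), (230, [0.572, 0.15, 0.219]), (232, [0.609, 0.18, 0.0]), (234, [0.61, 0.176, -0.004])]
226 [(226, [0.566, 0.157, 0.221]), (228, [0.565, 0.153, 0.222]), (230, [0.566, 0.15, 0.22]), (232, [0.602, 0.18, -0.001]), (234, [0.603, 0.175, -0.003])]
229 [(226, [0.595, 0.194, -0.001]), (228, [0.559, 0.153, 0.223]), (230, [0.561, 0.15, 0.216]), (232, [0.56, 0.146, 0.218]), (234, [0.595, 0.174, 0.001])]
232 [(226, [0.587, 0.193, 0.003]), (228, [0.554, 0.153, 0.219]), (230, [0.553, 0.148, 0.225]), 
[... 281 characters left out ...]
0, [0.542, 0.148, 0.222]), (232, [0.542, 0.145, 0.219]), (234, [0.573, 0.174, -0.002])]
241 [(226, [0.563, 0.19, 0.016]), (228, [0.536, 0.152, 0.218]), (230, [0.536, 0.148, 0.221]), (232, [0.537, 0.145, 0.219]), (234, [0.564, 0.171, 0.013])]
244 [(226, [0.531, 0.157, 0.213]), (228, [0.53, 0.152, 0.22]), (230, [0.53, 0.148, 0.221]), (232, [0.531, 0.144, 0.219]), (234, [0.531, 0.141, 0.215])]
247 [(226, [0.525, 0.156, 0.214]), (228, [0.525, 0.153, 0.214]), (230, [0.525, 0.149, 0.213]), (232, [0.526, 0.145, 0.21]), (234, [0.526, 0.141, 0.21])]
250 [(226, [0.523, 0.161, 0.183]), (228, [0.523, 0.158, 0.181]), (230, [0.523, 0.154, 0.18]), (232, [0.523, 0.149, 0.183]), (234, [0.524, 0.146, 0.179])]
```

View pics/scene1.png

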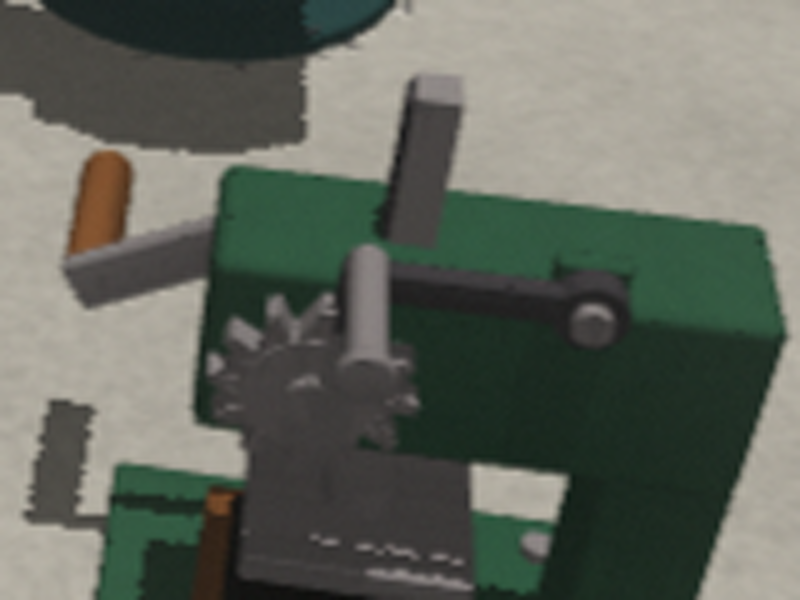

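View pics/top1.png

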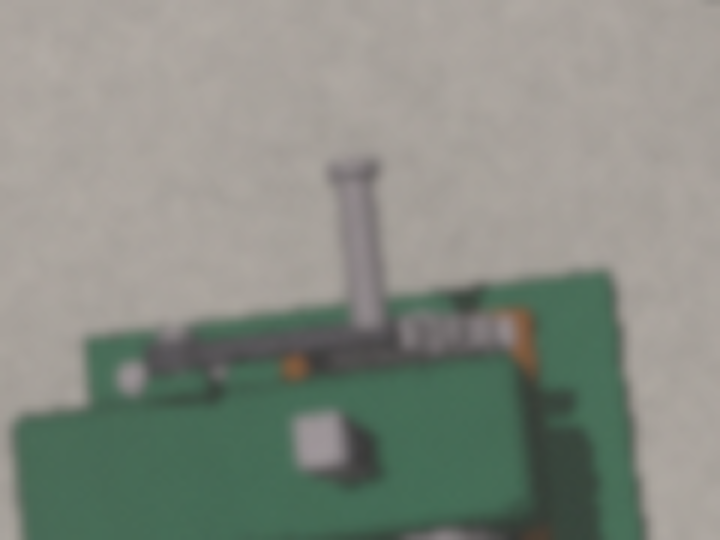

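```bash
python3 - <<'E'
from h import *
from scipy.spatial.transform import Rotation as R
s=bot.read_state(); M=R.from_rotvec(s["tcp_rot"]).as_matrix(); print(s["time"],M.round(3))
x=M[:,0]
for a in(5,6):
  j=np.array([-np.sin(np.radians(a)),np.cos(np.radians(a)),0])
  for sg in(1,-1):
    T=np.column_stack([sg*j,[0,0,-1],np.cross(sg*j,[0,0,-1])])
    print(a,sg,(R.from_matrix(T)*R.from_matrix(M).inv()).as_rotvec()/(np.pi/4))
print(0.4-s["tool_pos"][2])
# same-height pin ends
im,d=cams.read_camera("top")
E
```

```text
0.8 [[ 0.224  0.     0.975]
 [-0.975 -0.     0.224]
 [ 0.    -1.     0.   ]]
5 1 [-2.11435991e-05  1.22226815e-04  3.82375113e+00]
5 -1 [ 8.12685911e-05  1.40583760e-05 -1.76248868e-01]
6 1 [-2.23258276e-05  1.22677345e-04  3.84597335e+00]
6 -1 [ 8.11275062e-05  1.47642478e-05 -1.54026646e-01]
0.16866075537654646
```

{"op": "play_rows", "data": {"motion": [[[0,0,0.15],[0,0,0]],[[0.1,0.15,0.3],[0,0,0]],[[0.17,0.3,0.42],[0,0,-0.05]],[[0.24,0.45,0.42],[0,0,-0.05]],[[0.31,0.6,0.42],[0,0,-0.1]],[[0.38,0.75,0.42],[0,0,-0.1]],[[0.45,0.9,0.42],[0,0,-0.16]],[[0.5,1.0,0.42],[0,0,-0.16]],[[0.5,1.0,0.42],[0,0,-0.16]],[[0.5,1.0,0.42],[0,0,-0.16]]]}}

```text
time: 2.1
tool_pos: [0.352, -0.2557, 0.3999]
tcp_rot: [-1.256, 1.13, -1.133]
wrist_force: [-0.5, -0.3, -0.4]
width: 1.0
```

{"op": "play_rows", "data": {"motion": [[[0.07,0.13,0],[0,0,0]],[[0.14,0.27,0],[0,0,0]],[[0.21,0.4,0],[0,0,0]],[[0.28,0.55,0],[0,0,0]],[[0.36,0.7,0],[0,0,0]],[[0.44,0.85,0],[0,0,0]],[[0.525,1.0,0],[0,0,0]],[[0.525,1.0,-0.1],[0,0,0]],[[0.525,1.0,-0.2],[0,0,0]],[[0.525,1.0,-0.2],[0,0,0]]], "gripper": 0.4, "squeeze": 40}}

```text
time: 3.35
tool_pos: [0.5593, 0.1408, 0.3145]
tcp_rot: [-1.262, 1.141, -1.133]
wrist_force: [-0.6, -1.2, 0.3]
width: 0.6
```

```bash
python3 - <<'E'
from h import *
s=bot.read_state(); print(s)
im,d=cams.read_camera("scene")
cv2.imwrite(f"pics/scene2.png",cv2.resize(im[100:350,300:560,::-1],None,fx=2.3,fy=2.3,interpolation=cv2.INTER_CUBIC))
E
```

```text
{'time': 3.35, 'q': array([ 2.03787019e-01,  4.34895813e-02,  1.70432814e+00, -5.91354980e-04,
        1.40271591e+00,  1.67509379e+00]), 'joint_vel': array([-0.0106756 , -0.04085162, -0.07984615, -0.00014678,  0.0251964 ,
        0.00346869]), 'joint_torque': array([ 4.44525937e-01, -3.99434710e+01, -3.75693548e+01,  3.21523484e-02,
       -2.54562171e-01, -2.19765709e-03]), 'tool_pos': array([0.55933356, 0.14080861, 0.31454487]), 'tcp_rot': array([-1.26248138,  1.14089408, -1.13275023]), 'wrist_force': array([-0.6496321 , -1.24707473,  0.27298032]), 'torque': array([ 0.01661906, -0.01372605, -0.0121594 ]), 'width': 0.5997816168938512}
```

View pics/scene2.png

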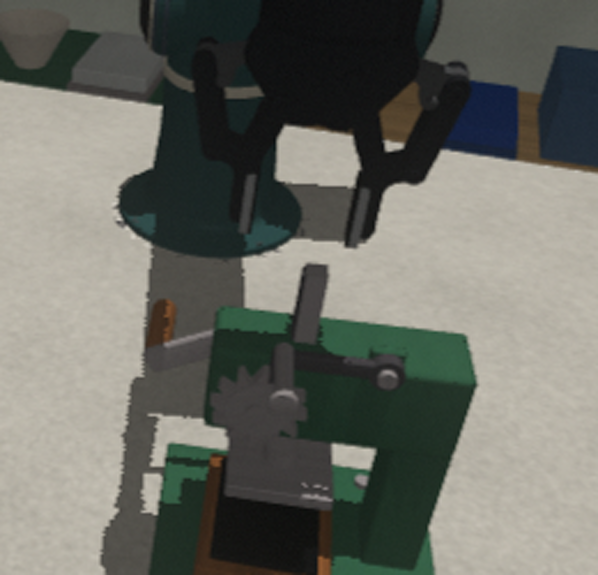

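{"op": "play_rows", "data": {"motion": [[[0,0.02,0],[0,0,0]],[[0,0.02,-0.08],[0,0,0]],[[0,0.02,-0.15],[0,0,0]],[[0,0.02,-0.2],[0,0,0]],[[0,0.02,-0.25],[0,0,0]],[[0,0.02,-0.28],[0,0,0]],[[0,0.02,-0.31],[0,0,0]],[[0,0.02,-0.31],[0,0,0]],[[0,0.02,-0.31],[0,0,0]]]}}

```text
time: 4.53
tool_pos: [0.5615, 0.1503, 0.1958]
tcp_rot: [-1.254, 1.135, -1.135]
wrist_force: [-0.3, -0.2, -0.7]
width: 0.6
```

```bash
python3 - <<'E'
from h import *
s=bot.read_state(); print(s["tool_pos"],s["wrist_force"],s["width"])
im,d=cams.read_camera("scene")
cv2.imwrite(f"pics/scene3.png",cv2.resize(im[150:330,350:530,::-1],None,fx=3.3,fy=3.3,interpolation=cv2.INTER_CUBIC))
im,d=cams.read_camera("top")
cv2.imwrite(f"pics/top3.png",cv2.resize(im[170:290,160:300,::-1],None,fx=4,fy=4,interpolation=cv2.INTER_CUBIC))
E
```

```text
[0.5615212  0.15026776 0.19583799] [-0.31292024 -0.24562687 -0.72968659] 0.5998871506594742
```

View pics/scene3.png

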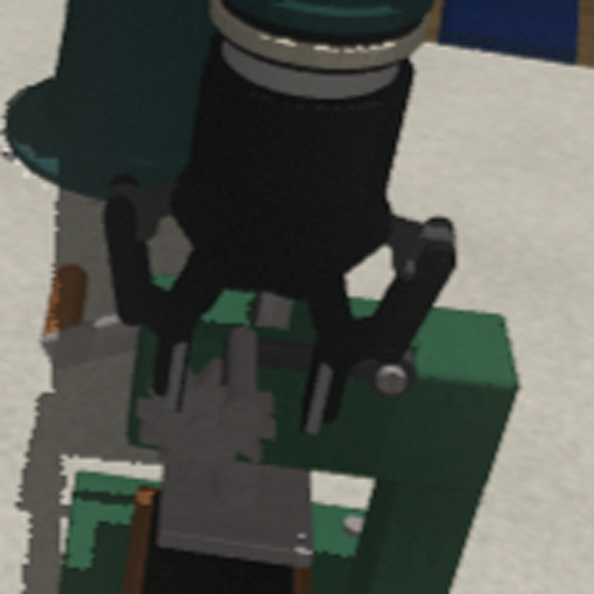

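View pics/top3.png

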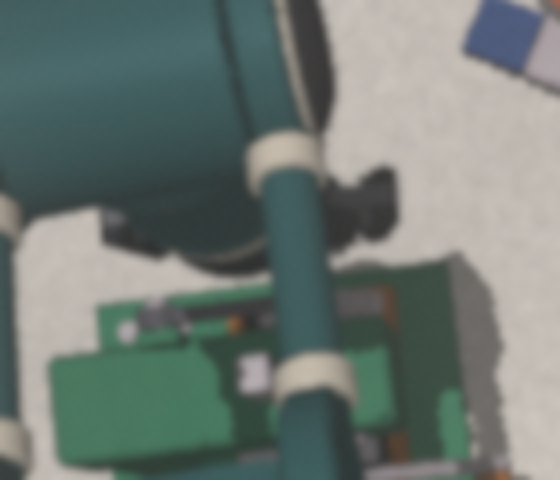

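The pin sits between the pads, at scene3 (243,360) with the pads at (172,385) and (318,400). Now I'll close on it.

{"op": "play_rows", "data": {"motion": [[[0,0,0],[0,0,0]],[[0,0,0],[0,0,0]],[[0,0,0],[0,0,0]],[[0,0,0],[0,0,0]],[[0,0,0],[0,0,0]],[[0,0,0],[0,0,0]]], "gripper": 1.0, "squeeze": 40}}

```text
time: 5.38
tool_pos: [0.5614, 0.1485, 0.1957]
tcp_rot: [-1.257, 1.132, -1.137]
wrist_force: [0.7, -5.3, 0.6]
width: 0.128
```

{"op": "play_rows", "data": {"motion": [[[0,0,0.014],[0,0,0]],[[0,0.003,0.028],[0,0,0]],[[0,0.008,0.042],[0,0,0]],[[-0.001,0.014,0.056],[0,0,0]],[[-0.001,0.014,0.056],[0,0,0]],[[-0.001,0.014,0.056],[0,0,0]],[[-0.001,0.014,0.056],[0,0,0]]]}}

```text
time: 6.25
tool_pos: [0.5604, 0.1545, 0.2183]
tcp_rot: [-1.257, 1.134, -1.136]
wrist_force: [-0.1, -5.9, 0.6]
width: 0.124
```

```bash
python3 - <<'E'
from h import *
s=bot.read_state(); print(s["tool_pos"],s["wrist_force"],s["width"])
im,d=cams.read_camera("scene")
cv2.imwrite(f"pics/scene4.png",cv2.resize(im[150:350,350:530,::-1],None,fx=2.9,fy=2.9,interpolation=cv2.INTER_CUBIC))
E
```

```text
[0.5604218  0.15453421 0.21832307] [-0.10080933 -5.93874078  0.64842287] 0.12354533911114626
```

View pics/scene4.png

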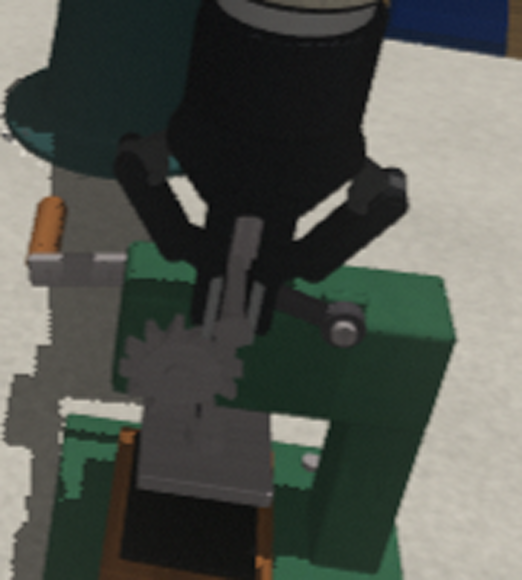

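{"op": "play_rows", "data": {"motion": [[[0,0,0],[0,0,0]],[[0,0,0],[0,0,0]],[[0,0,0],[0,0,0]],[[0,0,0],[0,0,0]],[[0,0,0],[0,0,0]],[[0,0,0],[0,0,0]],[[0,0,0],[0,0,0]],[[0,0,0],[0,0,0]]]}}

```text
time: 7.3
tool_pos: [0.5604, 0.1545, 0.2183]
tcp_rot: [-1.257, 1.134, -1.136]
wrist_force: [-1.0, -5.4, 0.7]
width: 0.124
```

```bash
python3 - <<'E'
from h import *
s=bot.read_state(); print(s["tool_pos"],s["wrist_force"],s["width"])
im,d=cams.read_camera("scene")
cv2.imwrite(f"pics/scene5.png",cv2.resize(im[150:350,350:530,::-1],None,fx=2.9,fy=2.9,interpolation=cv2.INTER_CUBIC))
E
```

```text
[0.56041383 0.15452579 0.21828717] [-0.9748116  -5.39337425  0.74162516] 0.12363331657304757
```

View pics/scene5.png

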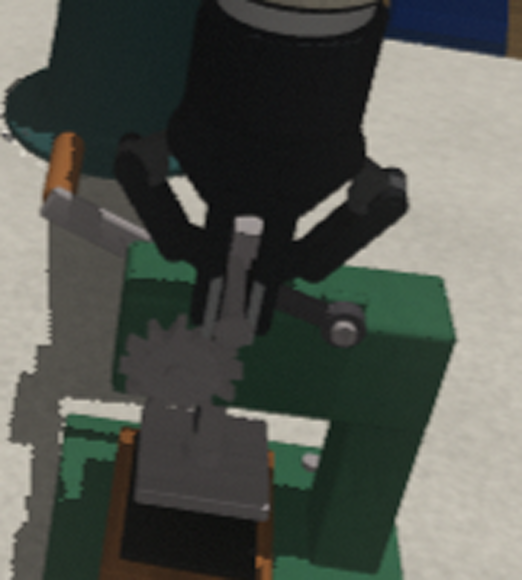

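The crank is turning back: the handle has swung up and the plate has moved down. I'll keep holding.

{"op": "play_rows", "data": {"motion": [[[0,0,0],[0,0,0]],[[0,0,0],[0,0,0]],[[0,0,0],[0,0,0]],[[0,0,0],[0,0,0]],[[0,0,0],[0,0,0]],[[0,0,0],[0,0,0]],[[0,0,0],[0,0,0]],[[0,0,0],[0,0,0]],[[0,0,0],[0,0,0]],[[0,0,0],[0,0,0]]]}}

```text
time: 8.6
tool_pos: [0.5604, 0.1545, 0.2183]
tcp_rot: [-1.257, 1.134, -1.136]
wrist_force: [-0.7, -5.8, 0.5]
width: 0.121
```

{"op": "play_rows", "data": {"motion": [[[0,0,0],[0,0,0]],[[0,0,0],[0,0,0]],[[0,0,0],[0,0,0]],[[0,0,0],[0,0,0]],[[0,0,0],[0,0,0]],[[0,0,0],[0,0,0]],[[0,0,0],[0,0,0]],[[0,0,0],[0,0,0]],[[0,0,0],[0,0,0]],[[0,0,0],[0,0,0]]]}}

```text
time: 9.85
tool_pos: [0.5604, 0.1545, 0.2183]
tcp_rot: [-1.257, 1.134, -1.136]
wrist_force: [-0.6, -5.6, -0.8]
width: 0.126
```

```bash
python3 - <<'E'
from h import *
im,d=cams.read_camera("scene")
cv2.imwrite(f"pics/scene6.png",cv2.resize(im[150:350,350:530,::-1],None,fx=2.9,fy=2.9,interpolation=cv2.INTER_CUBIC))
E
```

```text
(no output)
```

View pics/scene6.png

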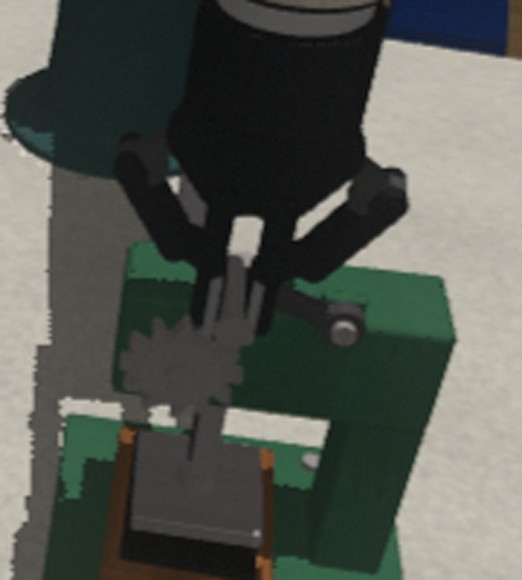

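{"op": "play_rows", "data": {"motion": [[[0,0,0],[0,0,0]],[[0,0,0],[0,0,0]],[[0,0,0],[0,0,0]],[[0,0,0],[0,0,0]],[[0,0,0],[0,0,0]],[[0,0,0],[0,0,0]],[[0,0,0],[0,0,0]],[[0,0,0],[0,0,0]],[[0,0,0],[0,0,0]],[[0,0,0],[0,0,0]]]}}

```text
time: 11.15
tool_pos: [0.5604, 0.1545, 0.2183]
tcp_rot: [-1.257, 1.134, -1.136]
wrist_force: [-1.6, -5.6, 1.4]
width: 0.127
```

```bash
python3 - <<'E'
from h import *
im,d=cams.read_camera("scene")
cv2.imwrite(f"pics/scene7.png",cv2.resize(im[150:350,350:530,::-1],None,fx=2.9,fy=2.9,interpolation=cv2.INTER_CUBIC))
a=cv2.imread("pics/scene6.png").astype(int);b=cv2.imread("pics/scene7.png").astype(int)
print(abs(a-b).max(2).max(), (abs(a-b).max(2)>30).sum())
E
```

```text
7 0
```

View pics/scene7.png

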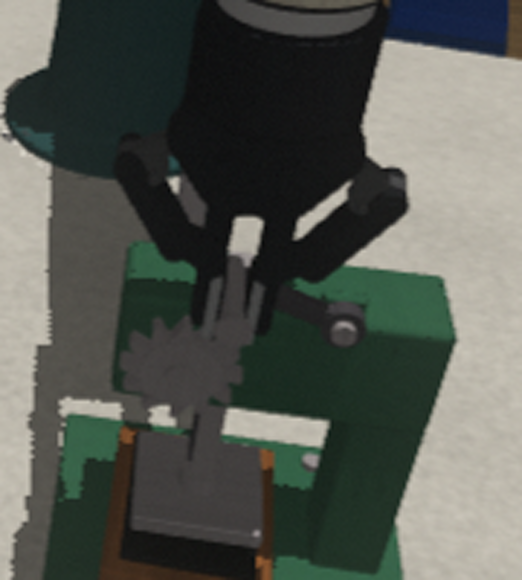

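Nothing moved in the 1.3 s between the last two pictures, so the plate is resting. I'll lower the pawl back along the arc and then release it.

{"op": "play_rows", "data": {"motion": [[[0,-0.004,-0.014],[0,0,0]],[[0,-0.009,-0.028],[0,0,0]],[[0.001,-0.012,-0.042],[0,0,0]],[[0.001,-0.014,-0.054],[0,0,0]],[[0.001,-0.014,-0.055],[0,0,0]],[[0.001,-0.014,-0.055],[0,0,0]]]}}

```text
time: 11.95
tool_pos: [0.5614, 0.1487, 0.1966]
tcp_rot: [-1.257, 1.133, -1.137]
wrist_force: [0.1, -7.5, 0.6]
width: 0.124
```

{"op": "play_rows", "data": {"motion": [[[0,0,0],[0,0,0]],[[0,0,0],[0,0,0]],[[0,0,0],[0,0,0]],[[0,0,0],[0,0,0]],[[0,0,0],[0,0,0]]], "gripper": 0.4}}

```text
time: 12.58
tool_pos: [0.5611, 0.1503, 0.1956]
tcp_rot: [-1.255, 1.135, -1.135]
wrist_force: [0.1, -0.7, -0.4]
width: 0.602
```

```bash
python3 - <<'E'
from h import *
print(bot.read_state()["width"])
im,d=cams.read_camera("scene")
cv2.imwrite(f"pics/scene8.png",cv2.resize(im[150:350,350:530,::-1],None,fx=2.9,fy=2.9,interpolation=cv2.INTER_CUBIC))
E
```

```text
0.6017783344389277
```

View pics/scene8.png

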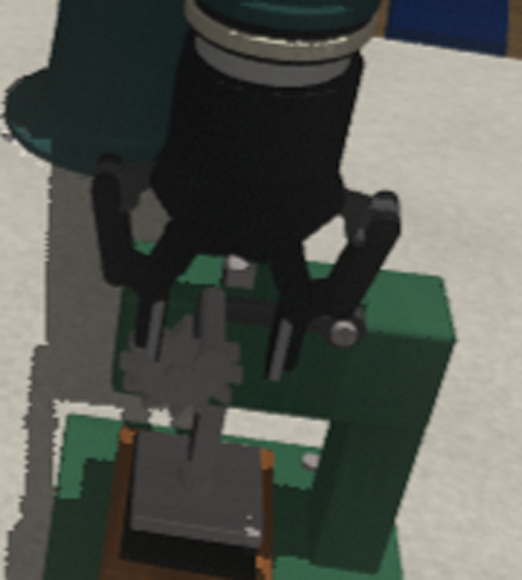

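The pawl is down in the wheel and the fingers are clear of it. I'll retreat straight up.

{"op": "play_rows", "data": {"motion": [[[0,0,0.04],[0,0,0]],[[0,0,0.1],[0,0,0]],[[0,0,0.2],[0,0,0]],[[0,0,0.3],[0,0,0]],[[0,0,0.4],[0,0,0]],[[0,0,0.45],[0,0,0]],[[0,0,0.45],[0,0,0]],[[0,0,0.45],[0,0,0]]]}}

```text
time: 13.62
tool_pos: [0.5604, 0.15, 0.3738]
tcp_rot: [-1.257, 1.137, -1.134]
wrist_force: [-0.3, 0.0, -0.3]
width: 0.601
```

```bash
python3 - <<'E'
from h import *
im,d=cams.read_camera("scene")
cv2.imwrite(f"pics/scene9.png",im[:,:,::-1])
c=cams.calibration("scene")
for l in("pawl_pin",):
  for r in cams.mark_of("scene",l): print(r["conf"],c["R"].T@(r["xyz"]-c["t"]))
for l in("pawl","other_pawl"):
  for r in cams.recognise("scene",l): print(l,r["conf"],c["R"].T@(r["xyz"]-c["t"]))
E
```

```text
0.79 [0.55922117 0.14878018 0.21574161]
pawl 0.62 [0.53271074 0.15822346 0.21352316]
other_pawl 0.73 [ 0.5609296  -0.19053242  0.21283152]
other_pawl 0.5 [0.52707221 0.11935002 0.18831954]
```

View pics/scene9.png

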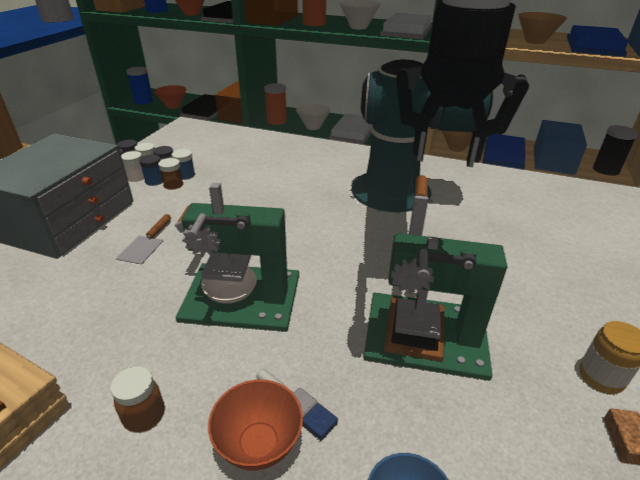

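```bash
python3 - <<'E'
from h import *
im,d=cams.read_camera("scene")
for u,v in[(430,310),(405,318),(415,322),(415,328),(412,341),(425,343),(240,262),(228,268)]: print(u,v,w("scene",u,v,d[v,u]).round(3),im[v,u])
E
```

```text
430 310 [0.471 0.17  0.048] [63 61 59]
405 318 [0.506 0.132 0.049] [61 58 58]
415 322 [0.508 0.15  0.047] [63 60 59]
415 328 [0.522 0.153 0.047] [60 56 56]
412 341 [0.543 0.153 0.037] [17 19 16]
425 343 [0.537 0.174 0.034] [18 18 16]
240 262 [ 0.512 -0.182  0.09 ] [62 59 58]
228 268 [ 0.536 -0.194  0.09 ] [63 59 59]
```

```bash
python3 -c "
from workcell import bot
print(bot.finish_job(), bot.read_state()['time'])"
```

```text
the job is handed in; nothing more can be done
the job is handed in; nothing more can be done
```

The plate of the black-panel press is down on its panel, the pawl is back in the wheel, and the job is handed in. No verdict was reported.

I gripped the pawl pin, lifted it about 22 mm along its arc and held it for roughly 5 s. The crank turned back by itself. I then lowered the pawl, opened the gripper and backed straight up, clear of everything. The clock read 13.6 s at the end of the last move.

Last checks:
- **Plate:** its top measures 48 mm above the table, against 90 mm for the wound-up press beside it, a drop that matches the stated 41 mm. Two pictures taken 1.3 s apart with the pawl still up showed no movement.
- **Pawl:** the pin measures 216 mm high, against 215 mm stated for the pawl in the wheel.
- **Other press:** its pawl and plate look unchanged, and I never touched it.
- **Crank speed:** I had no direct reading. I saw only a slow turn in the pictures.
- **Wrist force:** the vertical force read only about 0.6 N during the lift, less than the 3 to 6 N expected. There were 5 to 6 N sideways from gripping about 2 mm off centre. The pictures still showed the pawl clearly lifted.

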